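# Repack a row of dried finds in order

## Robot

A 7-joint arm with a two-finger parallel gripper is mounted at the origin on the work surface. World frame = base frame: x ahead of the robot, y to its left, z up, the work surface at z = 0. Lengths are in mm, angles in rad, forces in N, time in s.
With the tool pointing down it reaches from about 400 to 875 mm from the base axis. Payload 4.4 kg.
Tool frame: the origin (TCP) lies midway between the tips of the shut fingers; the grasp point (between the pads) lies ctrl.grip_depth behind it (ctrl.grip_depth is the distance from the TCP to the grasp point, in mm); z points along the fingers, y is the line along which they close (so a half turn about z gives the same grasp; the last joint's range is limited). The gripper opens to 85 mm and grips with 20 to 120 N. Pads are 22 mm wide; open, the fingers measure 114 mm over their backs; the gripper's body (76 mm by 85 mm) begins 54 mm behind the grasp point. The pads swing forward as they close: fully open they stand 13 mm farther back than shut.
Start: joints at [1.227, 0.628, 0.038, 1.517, -0.027, 0.996, -0.02], TCP at [178.284, -625.086, 231.313] pointing down, gripper open.
Joint ranges: [-3.06, 3.06], [-0.37, 2.12], [-1.25, 1.32], [0.18, 2.47], [-1.1, 4.24], [0.23, 1.98], [-2.94, 2.94]. Speed limits (rad/s): [2.57, 2.57, 3.14, 3.14, 3.14, 3.14, 3.14].

## Interface

Orientations are given as [roll, pitch, yaw] about the fixed x, y, z axes, in that order (R = Rz(yaw) Ry(pitch) Rx(roll)).
In Python, from cell import ctrl gives the robot as it stands.
- The arm moves only by the tool carry_out, never from a script. Its argument "deltas" is one flat list of numbers, 7 for each row, row after row: the turn, a rotation vector about the tool's x, y, z in degrees, then the shift along the tool's x, y, z in m, then the closure, from -1 (fully open) to 1 (shut). In form: [wx, wy, wz, dx, dy, dz, claw, wx, wy, wz, dx, dy, dz, claw, ...]. A call has 1 to 12 rows; each row shifts and turns the commanded pose from where the row before left it, along the tool's axes as they then stand; what a row does not reach is not made up. A row lasts 1/8 s, in which the tool goes at most 62.5 mm and 10.7 degrees, less where a joint would pass 70% of its speed; a pose out of reach is approached as far as the arm can. A call with a gripper value outside its range is refused whole. The fingers move at their own pace and stop on an object; the grip force is fixed at half the most. Time passes only in rows, so rows that do not move let the fingers close. It gives the time, the measured TCP pose, the force, the opening and the grip force at its end, in the units of the state.
- ctrl.read_state(): the state, without advancing time (a new reading comes with each control period).
- ctrl.get_image(name): name is "scene" or "top" or "wrist"; returns the picture (400x640x3 uint8, red, green, blue); there is no depth.
- ctrl.calibration(name): a dict with "mtx" (3x3 intrinsics, pixels), "R" (3x3) and "t" (3): a world point X has camera coordinates R X + t. Camera axes: x right, y down, z forward; pixel columns grow to the right and rows downward; lengths in mm; the calibration is good to about 2 mm. A picture is of the moment at which its call begins: read the wrist's pose just before it. calibration takes no time and is no camera call; for the wrist camera it gives the pose at the moment of the call.
- ctrl.finish_job(): hands the job in; it is judged then, once.
The state is a dict: "clock": time; "qpos": joint angles; "qd": joint speeds; "tau": joint torques, N m; "eef_pos": TCP position; "tool_rot": TCP orientation; "force": force on the tool from outside, world axes, zero at the start; "torque": the same for the moment, N m; "width": finger opening in mm; "gripper_force": force on a finger pad.
Only numpy, scipy, OpenCV 4.12 (cv2) and the standard library are available. Lean on these libraries where they do the work, as an engineer would, in place of code of your own. Each camera call takes 0.05 s, during which the arm holds its last target. There are 200 camera calls.

## Task

Move the four dried finds from the slatted drying rack into the four bays of the grey storage rack, keeping their order: the find at the end of the drying row on the robot's own left goes into the bay next to the white card, the next one into the bay after that, and so on to the last. Do not drop them: set each one down gently in the middle of the foam square in its bay, standing or lying as it does now, and let go.

Things in the scene. Friction and masses are not known exactly. Their poses are not given: they have to be found in the camera images.
- axe: Small light grey stone axe head lying flat, 50 mm long along its y. Butt (+y part, y -10 to +22 mm): 30 mm wide along x, 20 mm high: grip it here, across x, some 6 mm to +y of the origin. It gets lower to a 10 mm high, 34 mm wide cutting edge at -y. About 80 g. Loose. Origin: centre of its underside, 14 mm above the table at the start; z up.
- loomweight: Tan clay loom weight, an upright blunt pyramid, 50 mm high, 40 mm square at the foot and 32 mm at the top, sides along its x and y, a dark hole mark near the top. About 110 g. Loose. Origin: centre of its underside, 14 mm above the table at the start; z up.
- whorl: Reddish clay spindle whorl, a flat ring 42 mm across and 22 mm high with a 14 mm hole. About 45 g. Loose. Origin: centre of its underside, 14 mm above the table at the start; z up.
- pot: Tiny dark brown open clay pot, 38 mm high, 48 mm across its belly (from 12 to 28 mm up), 42 mm at the mouth, 34 mm at the foot. About 50 g. Loose. Origin: centre of its underside, 14 mm above the table at the start; z up.
- pad_axe: Dark grey foam square, 64 x 60 mm, 4 mm thick, fixed on the slatted wooden drying rack; the stone axe head lies on it at the start, so it marks that find's place in the drying row. It never moves. Origin: centre of its underside, 10 mm above the table; its top is 14 mm above the table; y axis along the row, towards the robot's left.
- pad_loomweight: Dark grey foam square, 64 x 60 mm, 4 mm thick, fixed on the slatted wooden drying rack; the loom weight lies on it at the start, so it marks that find's place in the drying row. It never moves. Origin: centre of its underside, 10 mm above the table; its top is 14 mm above the table; y axis along the row, towards the robot's left.
- pad_whorl: Dark grey foam square, 64 x 60 mm, 4 mm thick, fixed on the slatted wooden drying rack; the spindle whorl lies on it at the start, so it marks that find's place in the drying row. It never moves. Origin: centre of its underside, 10 mm above the table; its top is 14 mm above the table; y axis along the row, towards the robot's left.
- pad_pot: Dark grey foam square, 64 x 60 mm, 4 mm thick, fixed on the slatted wooden drying rack; the tiny pot lies on it at the start, so it marks that find's place in the drying row. It never moves. Origin: centre of its underside, 10 mm above the table; its top is 14 mm above the table; y axis along the row, towards the robot's left.
- storage: Storage rack: fixed grey card board, 90 (x) by 302 mm (y), with five dividers 4 mm thick (tops 22 mm above the table) making four bays in a row, open at front and back, each lined with a dark foam square, its top 14 mm above the table. Origin: centre of the underside. Bay centres at x = 0, y = +111, +37, -37, -111 mm; +y is towards the robot's left. Nearer or farther than the drying rack.
- card: Card holder: dark wooden foot with a blank white card (60 x 40 mm) leaning on it, 40 mm high, fixed beside the left or right end of the storage rack, 182 mm from its centre along its y; the bay next to it is the first. At the other end stands a small ink jar, 45 mm high. Origin: centre of the underside.
Things that resemble listed ones, but are neither listed nor needed, are in the scene too. Of the things shaped like the loomweight, the tan one is meant.

How it is judged (in metres and radians):
At the end, for the whole second after the job is handed in: The k-th find from the robot's left is in the k-th bay from the white card: origin within 15 mm of the bay centre along and across the rack, resting on the foam (height within 5 mm), tilted under 0.15 rad, at rest (under 0.02 m/s), not touched by the fingers (((y of each of pad_loomweight, pad_whorl, pad_pot in the frame of pad_axe below 0 m and horizontal distance between axe and card between 0.055 and 0.087 m) or (((y of pad_loomweight in the frame of pad_axe above 0 m and y of each of pad_whorl, pad_pot in the frame of pad_axe below 0 m) or (y of each of pad_loomweight, pad_pot in the frame of pad_axe below 0 m and y of pad_whorl in the frame of pad_axe above 0 m) or (y of each of pad_loomweight, pad_whorl in the frame of pad_axe below 0 m and y of pad_pot in the frame of pad_axe above 0 m)) and horizontal distance between axe and card between 0.129 and 0.161 m) or (((y of each of pad_loomweight, pad_whorl in the frame of pad_axe above 0 m and y of pad_pot in the frame of pad_axe below 0 m) or (y of each of pad_loomweight, pad_pot in the frame of pad_axe above 0 m and y of pad_whorl in the frame of pad_axe below 0 m) or (y of pad_loomweight in the frame of pad_axe below 0 m and y of each of pad_whorl, pad_pot in the frame of pad_axe above 0 m)) and horizontal distance between axe and card between 0.203 and 0.235 m) or (y of each of pad_loomweight, pad_whorl, pad_pot in the frame of pad_axe above 0 m and horizontal distance between axe and card between 0.277 and 0.309 m)) and x of axe in the frame of storage between -0.015 and 0.015 m and z of axe in the frame of storage between 0.009 and 0.019 m and angle between each of axe, loomweight, whorl, pot's own z axis and vertical below 0.15 rad and linear speed of each of axe, loomweight, whorl, pot below 0.02 m/s and contact force between each of axe, loomweight, whorl, pot and the fingers below 0.05 N and ((y of each of pad_axe, pad_whorl, pad_pot in the frame of pad_loomweight below 0 m and horizontal distance between loomweight and card between 0.055 and 0.087 m) or (((y of pad_axe in the frame of pad_loomweight above 0 m and y of each of pad_whorl, pad_pot in the frame of pad_loomweight below 0 m) or (y of each of pad_axe, pad_pot in the frame of pad_loomweight below 0 m and y of pad_whorl in the frame of pad_loomweight above 0 m) or (y of each of pad_axe, pad_whorl in the frame of pad_loomweight below 0 m and y of pad_pot in the frame of pad_loomweight above 0 m)) and horizontal distance between loomweight and card between 0.129 and 0.161 m) or (((y of each of pad_axe, pad_whorl in the frame of pad_loomweight above 0 m and y of pad_pot in the frame of pad_loomweight below 0 m) or (y of each of pad_axe, pad_pot in the frame of pad_loomweight above 0 m and y of pad_whorl in the frame of pad_loomweight below 0 m) or (y of pad_axe in the frame of pad_loomweight below 0 m and y of each of pad_whorl, pad_pot in the frame of pad_loomweight above 0 m)) and horizontal distance between loomweight and card between 0.203 and 0.235 m) or (y of each of pad_axe, pad_whorl, pad_pot in the frame of pad_loomweight above 0 m and horizontal distance between loomweight and card between 0.277 and 0.309 m)) and x of loomweight in the frame of storage between -0.015 and 0.015 m and z of loomweight in the frame of storage between 0.009 and 0.019 m and ((y of each of pad_axe, pad_loomweight, pad_pot in the frame of pad_whorl below 0 m and horizontal distance between whorl and card between 0.055 and 0.087 m) or (((y of pad_axe in the frame of pad_whorl above 0 m and y of each of pad_loomweight, pad_pot in the frame of pad_whorl below 0 m) or (y of each of pad_axe, pad_pot in the frame of pad_whorl below 0 m and y of pad_loomweight in the frame of pad_whorl above 0 m) or (y of each of pad_axe, pad_loomweight in the frame of pad_whorl below 0 m and y of pad_pot in the frame of pad_whorl above 0 m)) and horizontal distance between whorl and card between 0.129 and 0.161 m) or (((y of each of pad_axe, pad_loomweight in the frame of pad_whorl above 0 m and y of pad_pot in the frame of pad_whorl below 0 m) or (y of each of pad_axe, pad_pot in the frame of pad_whorl above 0 m and y of pad_loomweight in the frame of pad_whorl below 0 m) or (y of pad_axe in the frame of pad_whorl below 0 m and y of each of pad_loomweight, pad_pot in the frame of pad_whorl above 0 m)) and horizontal distance between whorl and card between 0.203 and 0.235 m) or (y of each of pad_axe, pad_loomweight, pad_pot in the frame of pad_whorl above 0 m and horizontal distance between whorl and card between 0.277 and 0.309 m)) and x of whorl in the frame of storage between -0.015 and 0.015 m and z of whorl in the frame of storage between 0.009 and 0.019 m and ((y of each of pad_axe, pad_loomweight, pad_whorl in the frame of pad_pot below 0 m and horizontal distance between pot and card between 0.055 and 0.087 m) or (((y of pad_axe in the frame of pad_pot above 0 m and y of each of pad_loomweight, pad_whorl in the frame of pad_pot below 0 m) or (y of each of pad_axe, pad_whorl in the frame of pad_pot below 0 m and y of pad_loomweight in the frame of pad_pot above 0 m) or (y of each of pad_axe, pad_loomweight in the frame of pad_pot below 0 m and y of pad_whorl in the frame of pad_pot above 0 m)) and horizontal distance between pot and card between 0.129 and 0.161 m) or (((y of each of pad_axe, pad_loomweight in the frame of pad_pot above 0 m and y of pad_whorl in the frame of pad_pot below 0 m) or (y of each of pad_axe, pad_whorl in the frame of pad_pot above 0 m and y of pad_loomweight in the frame of pad_pot below 0 m) or (y of pad_axe in the frame of pad_pot below 0 m and y of each of pad_loomweight, pad_whorl in the frame of pad_pot above 0 m)) and horizontal distance between pot and card between 0.203 and 0.235 m) or (y of each of pad_axe, pad_loomweight, pad_whorl in the frame of pad_pot above 0 m and horizontal distance between pot and card between 0.277 and 0.309 m)) and x of pot in the frame of storage between -0.015 and 0.015 m and z of pot in the frame of storage between 0.009 and 0.019 m).
It fails at once if the axe is dropped: it moves faster than 0.7 m/s without being held (a free fall of about 25 mm) (linear speed of axe above 0.7 m/s and contact force between axe and the fingers below 0.05 N).
It fails at once if the loomweight is dropped: it moves faster than 0.7 m/s without being held (a free fall of about 25 mm) (linear speed of loomweight above 0.7 m/s and contact force between loomweight and the fingers below 0.05 N).
It fails at once if the whorl is dropped: it moves faster than 0.7 m/s without being held (a free fall of about 25 mm) (linear speed of whorl above 0.7 m/s and contact force between whorl and the fingers below 0.05 N).
It fails at once if the pot is dropped: it moves faster than 0.7 m/s without being held (a free fall of about 25 mm) (linear speed of pot above 0.7 m/s and contact force between pot and the fingers below 0.05 N).
It also fails if it takes over 90 s, if anything falls off the work surface, if the arm or the gripper's body presses on something with over 40 N, if the wrist force passes 120 N, or if a joint passes its speed limit or range.

## Working session

There is one attempt and no reset: what is moved stays moved. The work goes in short steps, Python scripts to look and compute and a tool call to move; the robot and the scene stay as the last step left them, time stands still between calls to the robot, and variables do not carry over. Pictures are saved under pics/ and viewed, at most 14 in all, crops included, and the job is handed in when it is done.

Besides the shell and the picture viewer there is one more tool, called after "Request:" by a JSON object that holds its "api" and its "payload". carry_out: Moves the arm, as the interface text tells. Its arguments: {"type":"object","properties":{"deltas":{"type":"array"}},"required":["deltas"]}

```bash
mkdir -p pics; ls; python3 - <<'E'
from cell import ctrl
import cv2
print(ctrl.read_state()); print(ctrl.grip_depth)
for n in("scene","top"):
    cv2.imwrite(f"pics/{n}0.png",ctrl.get_image(n)[:,:,::-1]); print(ctrl.calibration(n))
print(ctrl.calibration("wrist"))
E
```

```text
pics
{'clock': 0.0, 'qpos': array([ 1.22720389,  0.62935526,  0.03838706,  1.51838931, -0.02699883,
        0.99631505, -0.02001144]), 'qd': array([-1.77634409e-03,  1.30749434e-03, -1.48697338e-03, -1.03690267e-05,
       -8.49836803e-04,  4.86731299e-04, -8.90393627e-04]), 'tau': array([ 2.62693648e-04, -5.63400471e+01,  1.22667052e+00, -1.93443525e+01,
        1.11372652e-02,  1.05455230e-02, -1.52265869e-06]), 'eef_pos': array([ 178.1325938 , -624.4445193 ,  230.37536866]), 'tool_rot': array([-3.13964179e+00, -4.41204785e-06,  2.77825555e-01]), 'force': array([-0.22087145, -1.1444374 ,  0.50800946]), 'torque': array([-0.01731076, -0.01172773, -0.03023109]), 'gripper_force': 0.0, 'width': 85.03706318339493}
18.700000000000003
{'mtx': array([[465.15398645,   0.        , 327.70261153],
       [  0.        , 465.15398645, 194.47835522],
       [  0.        ,   0.        ,   1.        ]]), 'R': array([[-0.71463461,  0.69931692, -0.01591266],
       [ 0.59482168,  0.59556539, -0.53989725],
       [-0.36808225, -0.39529445, -0.84158051]]), 't': array([ 335.3296129 , -292.3503    , 1123.02197467])}
{'mtx': array([[377.86845978,   0.        , 326.00912272],
       [  0.        , 377.86845978, 200.09075964],
       [  0.        ,   0.        ,   1.        ]]), 'R': array([[-0.02545118, -0.99958528, -0.01347262],
       [-0.9852684 ,  0.02736193, -0.16881204],
       [ 0.16911067,  0.00897768, -0.98555618]]), 't': array([ 58.57343216, 517.31585911, 668.32700946])}
{'mtx': array([[322.20338919,   0.        , 320.14355694],
       [  0.        , 322.20338919, 194.91178436],
       [  0.        ,   0.        ,   1.        ]]), 'R': array([[ 0.27443624, -0.96160075, -0.00295895],
       [-0.92611494, -0.26513452,  0.26835573],
       [-0.25883559, -0.07090621, -0.96331534]]), 't': array([-648.09493031,  -35.87735346,  379.17814647])}
```

View pics/top0.png

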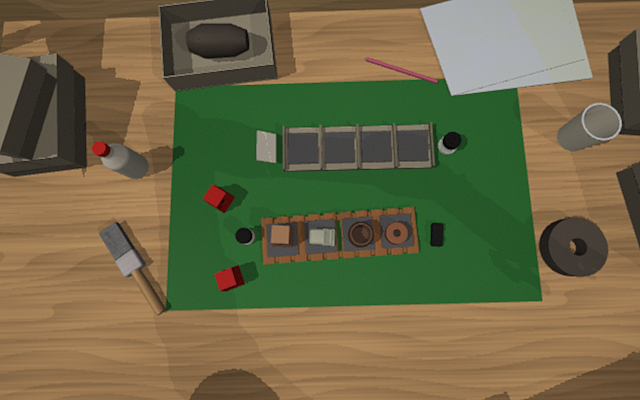

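View pics/scene0.png

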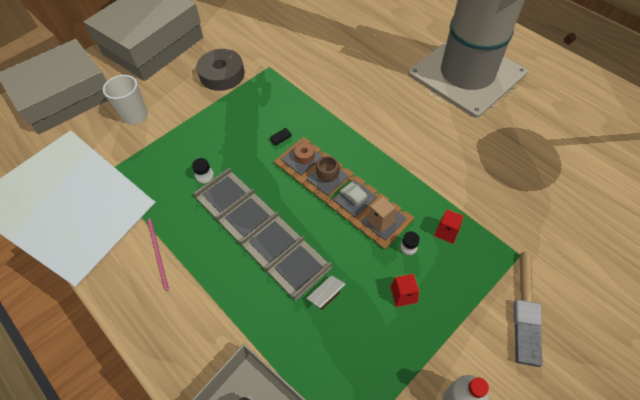

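The top image has x pixels falling with world y. From the left, the drying row is loomweight (281,236), axe (322,237), pot (361,234), whorl (397,233). The card (266,146) is at the left end of the storage rack, which is the farther one. I'll zoom in next.

```bash
python3 - <<'E'
import cv2
im=cv2.imread("pics/top0.png")[115:270,250:450]
cv2.imwrite("pics/topc.png",cv2.resize(im,None,fx=3.8,fy=3.8,interpolation=cv2.INTER_CUBIC))
E
```

```text
(no output)
```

View pics/topc.png

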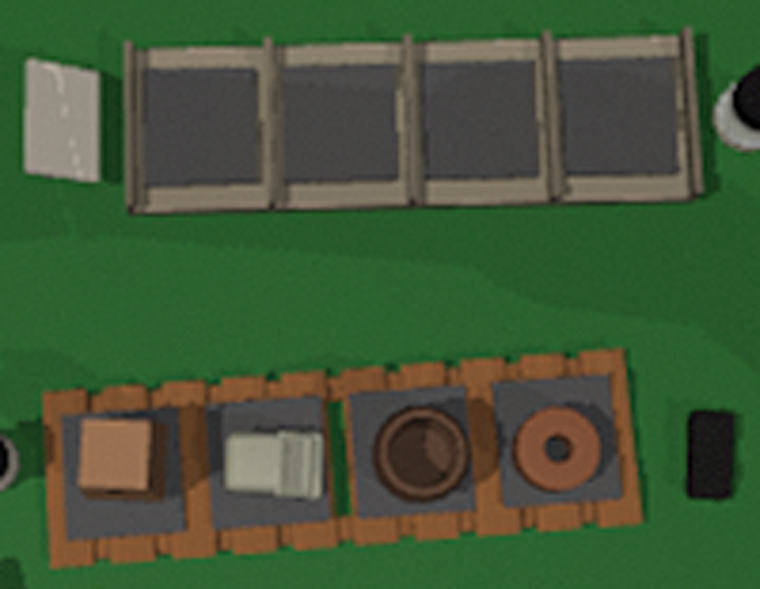

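```bash
cat > h.py <<'E'
import numpy as np
from cell import ctrl
def ray(name,uv,z,cal=None):
    c=cal or ctrl.calibration(name); R,t=np.array(c["R"]),np.array(c["t"])
    uv=np.atleast_2d(uv).astype(float)
    d=(np.linalg.inv(c["mtx"])@np.c_[uv,np.ones(len(uv))].T).T@R
    o=-R.T@t
    return o+d*((z-o[2])/d[:,2])[:,None]
def proj(name,X,cal=None):
    c=cal or ctrl.calibration(name); p=(np.array(c["R"])@np.atleast_2d(X).T).T+c["t"]
    p=p@np.array(c["mtx"]).T; return p[:,:2]/p[:,2:]
E
python3 - <<'E'
from h import *
np.set_printoptions(precision=1,suppress=True)
def P(c,z): c=np.array(c,float); return ray("top",np.array([250,115])+(c+.5)/3.8-.5,z)[:,:2]
print("div tops L/R",P([(129,42),(134,210),(688,30),(699,190)],22))
print("bay foam",P([(147,68),(257,68),(262,184),(148,187),(558,60),(672,60),(680,175),(563,178)],14))
print("loom",P([(83,421),(151,419),(152,491),(80,494)],64))
print("pot,whorl",P([(421,453)],52),P([(558,449)],36))
print("axe butt",P([(226,433),(280,432),(280,493),(228,492)],34),"edge",P([(323,430),(321,499)],24))
print("rack",P([(45,393),(625,350),(641,521),(52,566)],10))
E
```

```text
div tops L/R [[ 677.1  126.7]
 [ 585.3  124.7]
 [ 674.8 -169.3]
 [ 587.5 -168.7]]
bay foam [[ 665.3  118.1]
 [ 663.5   59.3]
 [ 599.5   58. ]
 [ 599.6  118.2]
 [ 663.1 -101.3]
 [ 661.3 -161.9]
 [ 598.  -161.6]
 [ 598.2 -100.3]]
loom [[471.4 144.8]
 [471.5 112.3]
 [437.3 112.1]
 [436.7 146.3]]
pot,whorl [[452.8 -16.8]] [[454.2 -85.7]]
axe butt [[466.7  78.2]
 [466.5  51.4]
 [436.3  52.1]
 [437.5  77.8]] edge [[467.9  29.8]
 [433.4  31.8]]
rack [[ 492.3  172.9]
 [ 506.5 -127.7]
 [ 418.7 -130.1]
 [ 403.8  169.1]]
```

The storage rack centre is near (631,-21) with yaw about 0. The finds lie near x≈453, roughly parallel to the world axes. I'll turn the tool to yaw 90°, so the jaws close along x, before moving in.

Request:
{"api": "carry_out", "payload": {"deltas": [0, 0, -10.58, 0, 0, 0, -1, 0, 0, -10.58, 0, 0, 0, -1, 0, 0, -10.58, 0, 0, 0, -1, 0, 0, -10.58, 0, 0, 0, -1, 0, 0, -10.58, 0, 0, 0, -1, 0, 0, -10.58, 0, 0, 0, -1, 0, 0, -10.58, 0, 0, 0, -1]}}

```text
clock: 0.98
eef_pos: [178.1, -624.8, 230.8]
tool_rot: [-3.141, -0.001, 1.576]
force: [0.2, -0.1, 0.4]
width: 85.3
gripper_force: 0.0
```

Request:
{"api": "carry_out", "payload": {"deltas": [0, 0, 0, 0.0537, 0.0231, 0, -1, 0, 0, 0, 0.0537, 0.0231, 0, -1, 0, 0, 0, 0.0537, 0.0231, 0, -1, 0, 0, 0, 0.0537, 0.0231, 0, -1, 0, 0, 0, 0.0537, 0.0231, 0, -1, 0, 0, 0, 0.0537, 0.0231, 0, -1, 0, 0, 0, 0.0537, 0.0231, 0, -1, 0, 0, 0, 0.0537, 0.0231, 0, -1, 0, 0, 0, 0.0537, 0.0231, 0, -1, 0, 0, 0, 0.0537, 0.0231, 0, -1, 0, 0, 0, 0.0537, 0.0231, 0, -1, 0, 0, 0, 0.0537, 0.0231, 0, -1]}}

```text
clock: 2.48
eef_pos: [456.2, 20.8, 231.3]
tool_rot: [3.142, 0.0, 1.57]
force: [0.1, -0.3, -0.2]
width: 85.5
gripper_force: 0.0
```

```bash
python3 - <<'E'
from h import *
import cv2,pickle
s=ctrl.read_state();cal=ctrl.calibration("wrist")
im=ctrl.get_image("wrist");pickle.dump(cal,open("w1.pkl","wb"))
cv2.imwrite("pics/w1.png",im[:,:,::-1]);print(s["eef_pos"],s["tool_rot"],s["qpos"].round(2),-cal["R"].T@cal["t"])
E
```

```text
[456.20137835  20.78646211 231.25154727] [3.14156563e+00 3.65520370e-04 1.57009711e+00] [ 0.23  0.38 -0.45  2.03  0.23  0.78 -0.36] [455.72942541  88.89055236 373.70825184]
```

View pics/w1.png

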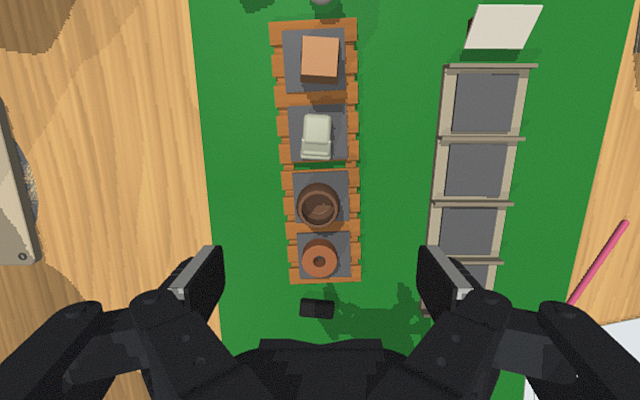

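The wrist view shows the loomweight (320,57), axe (317,136), pot (319,206) and whorl (319,260), with bays 1 to 3 on the right. I'll enlarge the row.

```bash
python3 - <<'E'
import cv2
im=cv2.imread("pics/w1.png")[0:290,260:550]
cv2.imwrite("pics/w1c.png",cv2.resize(im,None,fx=2,fy=2,interpolation=cv2.INTER_CUBIC))
E
```

```text
(no output)
```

View pics/w1c.png

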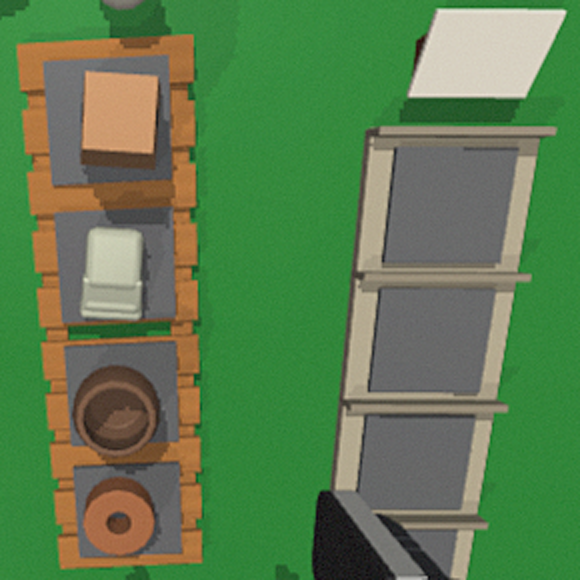

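```bash
python3 - <<'E'
from h import *
import pickle
cal=pickle.load(open("w1.pkl","rb"))
np.set_printoptions(precision=1,suppress=True)
def P(c,z): return ray("",np.array([260,0])+(np.array(c,float)+.5)/2-.5,z,cal)[:,:2]
print("foam1",P([(396,147),(520,150),(508,263),(385,264)],14))
print("divs",P([(371,129),(555,131),(361,275),(531,277),(347,404),(507,407),(487,522)],22))
print("loom",P([(86,72),(158,74),(154,156),(82,151)],64),P([(120,113.5)],64))
print("pot",P([(117,406.5)],52),"whorl",P([(118.5,522.5)],36))
print("axe",P([(92,228),(139,229),(140,285),(87,285)],34),P([(84,317),(142,317)],24))
E
```

```text
foam1 [[599.5 121.6]
 [664.7 120.1]
 [667.7  61.8]
 [600.3  61.2]]
divs [[582.6 129.5]
 [676.4 128.5]
 [584.8  56. ]
 [676.6  54.9]
 [584.  -16.6]
 [675.3 -18.4]
 [674.8 -90.5]]
loom [[440.1 148. ]
 [471.7 147.2]
 [470.4 113.3]
 [437.8 115.4]] [[455.  131.2]]
pot [[453.3  -8.9]] whorl [[453.9 -83.7]]
axe [[440.6  81. ]
 [464.6  80.5]
 [465.3  52. ]
 [437.6  52. ]] [[435.2  33.6]
 [466.8  33.6]]
```

Top and wrist measurements agree to about 2 mm, and round-object errors in y only carry over into the placing. Loomweight first: grasp at (454, 130).

Request:
{"api": "carry_out", "payload": {"deltas": [0, 0, 0, 0.0546, -0.001, 0.02, -1, 0, 0, 0, 0.0546, -0.001, 0.02, -1, 0, 0, 0, 0, 0, 0.05, -1, 0, 0, 0, 0, 0, 0.05, -1, 0, 0, 0, 0, 0, 0.03, -1, 0, 0, 0, 0, 0, 0.02, -1, 0, 0, 0, 0, 0, 0.0213, -1, 0, 0, 0, 0, 0, 0, -1, 0, 0, 0, 0, 0, 0, 1, 0, 0, 0, 0, 0, 0, 1, 0, 0, 0, 0, 0, 0, 1, 0, 0, 0, 0, 0, 0, 1]}}

```text
clock: 4.03
eef_pos: [454.5, 128.5, 21.2]
tool_rot: [3.14, -0.0, 1.57]
force: [-1.0, 0.4, 8.0]
width: 37.0
gripper_force: 59.1
```

Request:
{"api": "carry_out", "payload": {"deltas": [0, 0, 0, 0, 0, 0, 1, 0, 0, 0, 0, 0, 0, 1]}}

```text
clock: 4.28
eef_pos: [454.5, 128.5, 21.2]
tool_rot: [3.14, -0.0, 1.57]
force: [-0.6, 0.1, 8.5]
width: 37.2
gripper_force: 59.1
```

Request:
{"api": "carry_out", "payload": {"deltas": [0, 0, 0, 0, 0, -0.01, 1, 0, 0, 0, 0, 0, -0.02, 1, 0, 0, 0, 0, 0, -0.02, 1, 0, 0, 0, -0.0055, 0.0252, 0, 1, 0, 0, 0, -0.0055, 0.0252, 0, 1, 0, 0, 0, -0.0055, 0.0252, 0, 1, 0, 0, 0, -0.0055, 0.0252, 0, 1, 0, 0, 0, -0.0055, 0.0252, 0, 1, 0, 0, 0, -0.0055, 0.0252, 0, 1, 0, 0, 0, -0.0055, 0.0253, 0, 1, 0, 0, 0, 0, 0, 0, 1]}}

```text
clock: 5.65
eef_pos: [631.9, 88.6, 70.5]
tool_rot: [3.14, -0.0, 1.568]
force: [-0.1, -0.8, -1.3]
width: 37.2
gripper_force: 60.4
```

Request:
{"api": "carry_out", "payload": {"deltas": [0, 0, 0, 0, 0, 0.015, 1, 0, 0, 0, 0, 0, 0.015, 1, 0, 0, 0, 0, 0, 0.01, 1, 0, 0, 0, 0, 0, 0.005, 1, 0, 0, 0, 0, 0, 0.002, 1, 0, 0, 0, 0, 0, 0, 1]}}

```text
clock: 6.4
eef_pos: [630.4, 89.9, 23.1]
tool_rot: [3.141, -0.0, 1.57]
force: [0.7, 0.0, -0.1]
width: 36.9
gripper_force: 60.3
```

```bash
python3 - <<'E'
from h import *
import cv2
s=ctrl.read_state();print(s["eef_pos"],s["force"],s["width"])
im=cv2.resize(ctrl.get_image("wrist")[:,:,::-1][:, 120:520],None,fx=1.3,fy=1.3)
im2=cv2.resize(ctrl.get_image("top")[115:270,240:420,::-1],(520,448),interpolation=cv2.INTER_CUBIC)[:,:278]
im2=cv2.resize(im2,(278,520))
cv2.imwrite("pics/p1.png",np.hstack([im,im2]))
E
```

```text
[630.44683681  89.93697867  23.1495476 ] [ 0.68439704  0.03915463 -0.09780066] 36.90969928288509
```

View pics/p1.png

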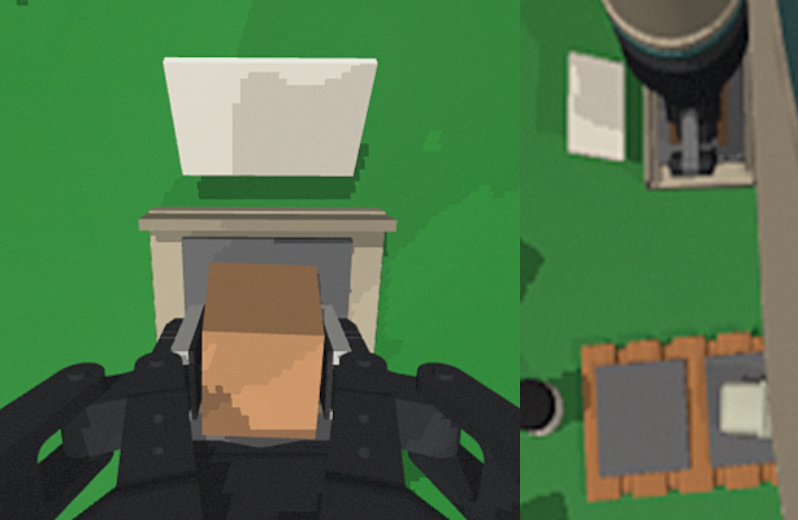

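The loomweight is held upright in bay 1. I'll check its gap to the foam edge (foam edge row 238, foot edge row 263; foam columns 182–352, foot 208–319).

```bash
python3 - <<'E'
from h import *
np.set_printoptions(precision=1,suppress=True)
def P(c,z): return ray("wrist",np.array([120,0])+(np.array(c,float)+.5)/1.3-.5,z)[:,:2]
print(P([(182,239),(352,239)],14),P([(208,263),(319,265)],16),P([(140,215),(396,220)],22))
E
```

```text
[[600.8 121.6]
 [664.1 121.6]] [[610.4 112.8]
 [651.9 112. ]] [[588.1 132.1]
 [677.3 130.3]]
```

Request:
{"api": "carry_out", "payload": {"deltas": [0, 0, 0, 0, 0, 0.002, 1, 0, 0, 0, 0, 0, 0, 1, 0, 0, 0, 0, 0, 0, -1, 0, 0, 0, 0, 0, 0, -1, 0, 0, 0, 0, 0, 0, -1, 0, 0, 0, 0, 0, 0, -1, 0, 0, 0, 0, 0, -0.02, -1, 0, 0, 0, 0, 0, -0.03, -1, 0, 0, 0, 0, 0, -0.03, -1, 0, 0, 0, 0, 0, -0.01, -1, 0, 0, 0, 0, 0, 0, -1]}}

```text
clock: 7.88
eef_pos: [630.8, 89.8, 112.0]
tool_rot: [3.14, -0.0, 1.57]
force: [0.1, 0.8, -0.1]
width: 85.1
gripper_force: 0.0
```

Request:
{"api": "carry_out", "payload": {"deltas": [0, 0, 0, -0.0067, -0.0447, 0, -1, 0, 0, 0, -0.0067, -0.0447, 0, -1, 0, 0, 0, -0.0067, -0.0447, 0, -1, 0, 0, 0, -0.0067, -0.0447, 0, -1, 0, 0, 0, 0, 0, 0.03, -1, 0, 0, 0, 0, 0, 0.03, -1, 0, 0, 0, 0, 0, 0.02, -1, 0, 0, 0, 0, 0, 0.01, -1, 0, 0, 0, 0, 0, 0.007, -1, 0, 0, 0, 0, 0, 0, -1]}}

```text
clock: 9.12
eef_pos: [450.3, 62.9, 12.9]
tool_rot: [-3.139, 0.0, 1.571]
force: [0.7, 0.7, -0.5]
width: 85.3
gripper_force: 0.0
```

Request:
{"api": "carry_out", "payload": {"deltas": [0, 0, 0, 0, 0, 0, 1, 0, 0, 0, 0, 0, 0, 1, 0, 0, 0, 0, 0, 0, 1, 0, 0, 0, 0, 0, 0, 1, 0, 0, 0, 0, 0, 0, 1, 0, 0, 0, 0, 0, 0, 1]}}

```text
clock: 9.88
eef_pos: [451.9, 63.1, 14.7]
tool_rot: [3.14, 0.0, 1.57]
force: [-0.6, 0.3, 5.4]
width: 30.0
gripper_force: 58.2
```

```bash
python3 - <<'E'
from h import *
import cv2
s=ctrl.read_state();print(s["eef_pos"],s["force"],s["width"])
im=cv2.resize(ctrl.get_image("wrist")[:,:,::-1],None,fx=1.25,fy=1.25)
cv2.imwrite("pics/p2.png",im)
E
```

```text
[451.90792701  63.10258154  14.66666206] [-0.56154789  0.32278863  5.37876611] 30.03411862032704
```

View pics/p2.png

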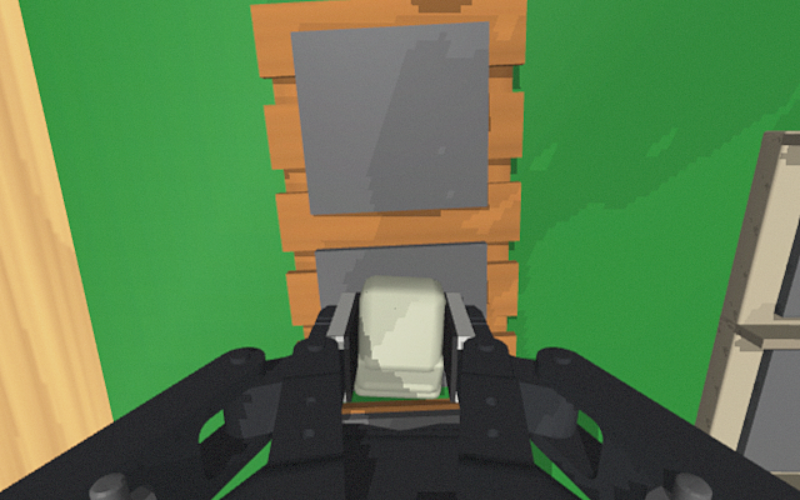

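The axe is held at 30 mm, its true width, with the butt towards +y (far end at row 278). I'll lift it and carry it to bay 2.

Request:
{"api": "carry_out", "payload": {"deltas": [0, 0, 0, 0, 0, -0.01, 1, 0, 0, 0, 0, 0, -0.02, 1, 0, 0, 0, 0, 0, -0.02, 1, 0, 0, 0, -0.0056, 0.0256, 0, 1, 0, 0, 0, -0.0056, 0.0256, 0, 1, 0, 0, 0, -0.0056, 0.0256, 0, 1, 0, 0, 0, -0.0056, 0.0257, 0, 1, 0, 0, 0, -0.0056, 0.0257, 0, 1, 0, 0, 0, -0.0056, 0.0257, 0, 1, 0, 0, 0, -0.0056, 0.0256, 0, 1, 0, 0, 0, 0, 0, 0, 1]}}

```text
clock: 11.3
eef_pos: [632.5, 22.8, 64.4]
tool_rot: [3.14, -0.0, 1.568]
force: [-0.9, 0.8, -0.6]
width: 30.0
gripper_force: 58.8
```

Request:
{"api": "carry_out", "payload": {"deltas": [0, 0, 0, 0, 0, 0.015, 1, 0, 0, 0, 0, 0, 0.015, 1, 0, 0, 0, 0, 0, 0.01, 1, 0, 0, 0, 0, 0, 0.005, 1, 0, 0, 0, 0, 0, 0.002, 1, 0, 0, 0, 0, 0, 0, 1]}}

```text
clock: 12.05
eef_pos: [631.1, 23.9, 17.2]
tool_rot: [3.141, -0.0, 1.57]
force: [-0.2, 0.4, -0.9]
width: 30.0
gripper_force: 58.9
```

```bash
python3 - <<'E'
from h import *
import cv2
s=ctrl.read_state();print(s["eef_pos"],s["force"],s["width"])
im=cv2.resize(ctrl.get_image("wrist")[:,:,::-1],None,fx=1.25,fy=1.25)
cv2.imwrite("pics/p3.png",im)
E
```

```text
[631.13423751  23.89402897  17.17005833] [-0.24835301  0.35117028 -0.86004071] 30.016379263018106
```

View pics/p3.png

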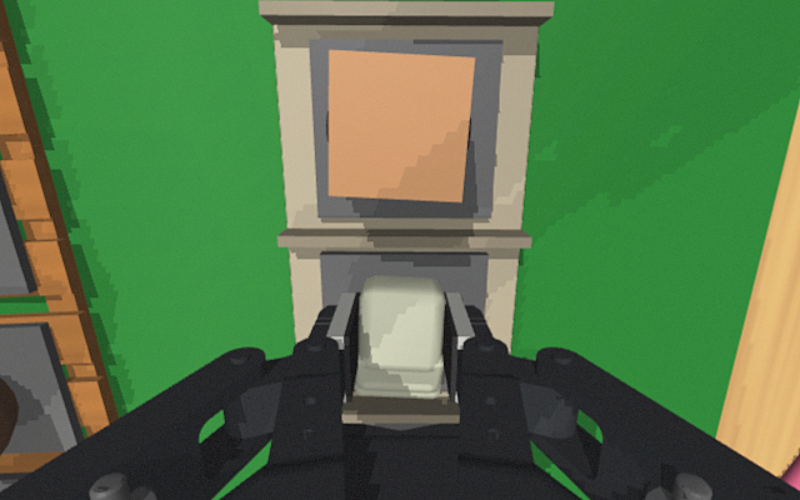

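The loomweight stands upright on its foam. The axe is over bay 2, with the foam edge at row 253 and the axe's far end at row 278.

```bash
python3 - <<'E'
from h import *
np.set_printoptions(precision=1,suppress=True)
def P(c,z): return ray("wrist",(np.array(c,float)+.5)/1.25-.5,z)[:,:2]
print(P([(320,253),(488,253)],14),P([(365,280),(440,280)],34),P([(360,395),(440,395)],22), P([(345,402),(460,402)],22),P([(280,236),(530,236)],22),P([(312,40),(503,40)],14))
print("loom",P([(330,50),(475,57),(463,202),(329,195)],64).mean(0))
E
```

```text
[[600.2  48. ]
 [663.7  48. ]] [[618.9  44.7]
 [643.8  44.7]] [[614.6  -8.3]
 [646.3  -8.3]] [[608.5 -11.6]
 [654.3 -11.6]] [[588.1  56.7]
 [676.4  56.7]] [[601.5 121.3]
 [664.4 121.3]]
loom [630.4  92.6]
```

Request:
{"api": "carry_out", "payload": {"deltas": [0, 0, 0, 0, 0, 0.0025, 1, 0, 0, 0, 0, 0, 0, 1, 0, 0, 0, 0, 0, 0, -1, 0, 0, 0, 0, 0, 0, -1, 0, 0, 0, 0, 0, 0, -1, 0, 0, 0, 0, 0, 0, -1, 0, 0, 0, 0, 0, -0.02, -1, 0, 0, 0, 0, 0, -0.03, -1, 0, 0, 0, 0, 0, -0.03, -1, 0, 0, 0, 0, 0, -0.01, -1, 0, 0, 0, 0, 0, 0, -1]}}

```text
clock: 13.48
eef_pos: [631.4, 23.8, 105.5]
tool_rot: [3.14, 0.0, 1.57]
force: [0.3, -0.6, 0.1]
width: 85.6
gripper_force: 0.0
```

Request:
{"api": "carry_out", "payload": {"deltas": [0, 0, 0, -0.009, -0.0445, 0, -1, 0, 0, 0, -0.009, -0.0445, 0, -1, 0, 0, 0, -0.009, -0.0445, 0, -1, 0, 0, 0, -0.009, -0.0445, 0, -1, 0, 0, 0, 0, 0, 0.02, -1, 0, 0, 0, 0, 0, 0, -1, 0, 0, 0, 0, 0, 0, -1]}}

```text
clock: 14.35
eef_pos: [453.4, -11.7, 84.4]
tool_rot: [-3.141, -0.0, 1.571]
force: [-0.0, 0.3, 0.1]
width: 85.3
gripper_force: 0.0
```

```bash
python3 - <<'E'
from h import *
import cv2
s=ctrl.read_state();print(s["eef_pos"],s["force"],s["width"])
im=cv2.resize(ctrl.get_image("wrist")[:,:,::-1],None,fx=1.25,fy=1.25)
cv2.imwrite("pics/p4.png",im)
E
```

```text
[453.39021242 -11.74615687  84.39057065] [-0.02190504  0.26752948  0.1286786 ] 85.30055535929375
```

View pics/p4.png

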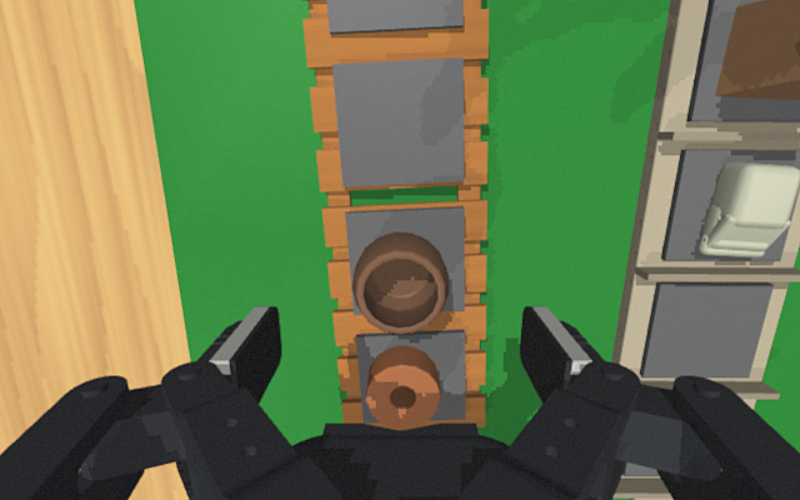

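The pot rim is centred at about (400,291) and the whorl hole at (403,397). The axe lies flat in bay 2.

```bash
python3 - <<'E'
from h import *
np.set_printoptions(precision=1,suppress=True)
def P(c,z): return ray("wrist",(np.array(c,float)+.5)/1.25-.5,z)[:,:2]
print("rim",P([(400,291),(400,250),(400,333),(354,291),(446,291)],52),"whorl",P([(403,397)],36))
print("bay3 foam",P([(655,284),(775,284),(757,378),(644,377)],14),"axefoam far",P([(683,150)],14))
E
```

```text
rim [[452.8 -14.9]
 [452.8   5. ]
 [452.7 -36.6]
 [431.3 -14.9]
 [474.2 -14.9]] whorl [[454.4 -83.9]]
bay3 foam [[596.6 -26.1]
 [664.2 -26.1]
 [668.3 -86.7]
 [600.  -86. ]] axefoam far [[598.6  47.6]]
```

Request:
{"api": "carry_out", "payload": {"deltas": [0, 0, 0, -0.0038, -0.0006, 0.02, -1, 0, 0, 0, 0, 0, 0.02, -1, 0, 0, 0, 0, 0, 0.015, -1, 0, 0, 0, 0, 0, 0.01, -1, 0, 0, 0, 0, 0, 0.006, -1, 0, 0, 0, 0, 0, 0, -1, 0, 0, 0, 0, 0, 0, 1, 0, 0, 0, 0, 0, 0, 1, 0, 0, 0, 0, 0, 0, 1, 0, 0, 0, 0, 0, 0, 1, 0, 0, 0, 0, 0, 0, 1]}}

```text
clock: 15.78
eef_pos: [452.6, -15.9, 14.5]
tool_rot: [3.14, 0.0, 1.571]
force: [-0.7, 1.0, 10.8]
width: 45.1
gripper_force: 59.6
```

Request:
{"api": "carry_out", "payload": {"deltas": [0, 0, 0, 0, 0, -0.005, 1, 0, 0, 0, 0, 0, -0.01, 1, 0, 0, 0, 0, 0, 0, 1]}}

```text
clock: 16.15
eef_pos: [452.9, -15.9, 29.3]
tool_rot: [3.14, -0.0, 1.57]
force: [0.8, -1.6, -0.8]
width: 45.2
gripper_force: 61.2
```

```bash
python3 - <<'E'
from h import *
import cv2
s=ctrl.read_state();print(s["eef_pos"],s["force"],s["width"],s["gripper_force"])
im=cv2.resize(ctrl.get_image("wrist")[150:350,220:420,::-1],(400,400),interpolation=cv2.INTER_CUBIC)
p=proj("scene",[453,-16,40])[0].astype(int);print(p)
im2=cv2.resize(ctrl.get_image("scene")[p[1]-40:p[1]+40,p[0]-40:p[0]+40,::-1],(400,400),interpolation=cv2.INTER_CUBIC)
cv2.imwrite("pics/p5.png",np.hstack([im,im2]))
E
```

```text
[452.9008269  -15.93142641  29.30291332] [ 0.77184872 -1.59591951 -0.75578729] 45.20124852628275 61.19865716435015
[327 167]
```

View pics/p5.png

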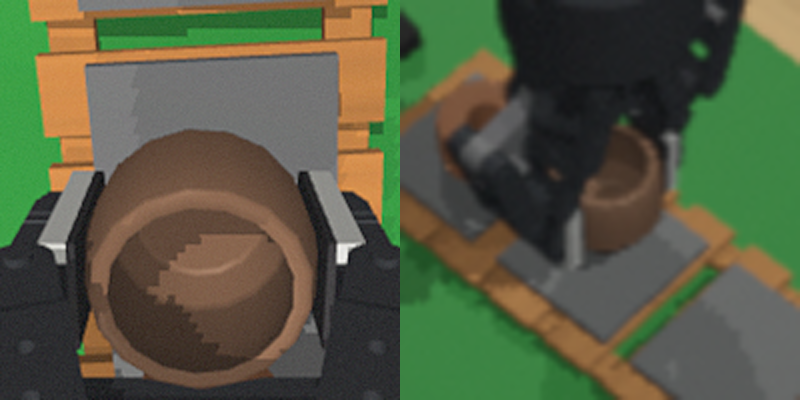

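The pot is held upright and clear of the foam. On to bay 3.

Request:
{"api": "carry_out", "payload": {"deltas": [0, 0, 0, 0, 0, -0.02, 1, 0, 0, 0, 0, 0, -0.015, 1, 0, 0, 0, -0.0058, 0.0255, 0, 1, 0, 0, 0, -0.0058, 0.0255, 0, 1, 0, 0, 0, -0.0058, 0.0255, 0, 1, 0, 0, 0, -0.0058, 0.0255, 0, 1, 0, 0, 0, -0.0057, 0.0255, 0, 1, 0, 0, 0, -0.0057, 0.0255, 0, 1, 0, 0, 0, -0.0057, 0.0253, 0, 1, 0, 0, 0, 0, 0, 0, 1, 0, 0, 0, 0, 0, 0, 1]}}

```text
clock: 17.62
eef_pos: [629.1, -56.0, 62.9]
tool_rot: [-3.139, -0.0, 1.571]
force: [-0.1, -0.6, -0.7]
width: 45.1
gripper_force: 61.4
```

Request:
{"api": "carry_out", "payload": {"deltas": [0, 0, 0, 0, 0, 0.015, 1, 0, 0, 0, 0, 0, 0.015, 1, 0, 0, 0, 0, 0, 0.01, 1, 0, 0, 0, 0, 0, 0.005, 1, 0, 0, 0, 0, 0, 0.002, 1, 0, 0, 0, 0, 0, 0, 1]}}

```text
clock: 18.38
eef_pos: [630.8, -56.2, 16.7]
tool_rot: [3.141, -0.0, 1.57]
force: [0.6, -0.0, -0.7]
width: 45.7
gripper_force: 61.4
```

Request:
{"api": "carry_out", "payload": {"deltas": [0, 0, 0, 0, 0, 0.002, 1, 0, 0, 0, 0, 0, 0, 1, 0, 0, 0, 0, 0, 0, -1, 0, 0, 0, 0, 0, 0, -1, 0, 0, 0, 0, 0, 0, -1, 0, 0, 0, 0, 0, 0, -1, 0, 0, 0, 0, 0, -0.02, -1, 0, 0, 0, 0, 0, -0.03, -1, 0, 0, 0, 0, 0, -0.03, -1, 0, 0, 0, 0, 0, -0.01, -1, 0, 0, 0, 0, 0, 0, -1]}}

```text
clock: 19.75
eef_pos: [631.0, -56.5, 105.5]
tool_rot: [3.14, 0.0, 1.57]
force: [-0.5, -1.1, -1.1]
width: 85.3
gripper_force: 0.0
```

Request:
{"api": "carry_out", "payload": {"deltas": [0, 0, 0, -0.0069, -0.0443, 0, -1, 0, 0, 0, -0.0069, -0.0443, 0, -1, 0, 0, 0, -0.0069, -0.0443, 0, -1, 0, 0, 0, -0.0068, -0.0443, 0, -1, 0, 0, 0, 0, 0, 0.03, -1, 0, 0, 0, 0, 0, 0.025, -1, 0, 0, 0, 0, 0, 0.02, -1, 0, 0, 0, 0, 0, 0.01, -1, 0, 0, 0, 0, 0, 0.0065, -1, 0, 0, 0, 0, 0, 0, -1]}}

```text
clock: 21.0
eef_pos: [453.3, -83.6, 12.8]
tool_rot: [-3.141, -0.0, 1.571]
force: [-0.2, 0.7, -0.1]
width: 85.3
gripper_force: 0.0
```

Request:
{"api": "carry_out", "payload": {"deltas": [0, 0, 0, 0, 0, 0, 1, 0, 0, 0, 0, 0, 0, 1, 0, 0, 0, 0, 0, 0, 1, 0, 0, 0, 0, 0, 0, 1, 0, 0, 0, 0, 0, 0, 1, 0, 0, 0, 0, 0, -0.005, 1, 0, 0, 0, 0, 0, -0.01, 1, 0, 0, 0, 0, 0, 0, 1]}}

```text
clock: 22.0
eef_pos: [454.0, -83.8, 28.8]
tool_rot: [3.14, -0.0, 1.57]
force: [1.1, -0.1, -1.4]
width: 39.9
gripper_force: 60.5
```

```bash
python3 - <<'E'
from h import *
import cv2
im=cv2.resize(ctrl.get_image("wrist")[:,:,::-1],None,fx=1.25,fy=1.25)
cv2.imwrite("pics/p6.png",im)
E
```

View pics/p6.png

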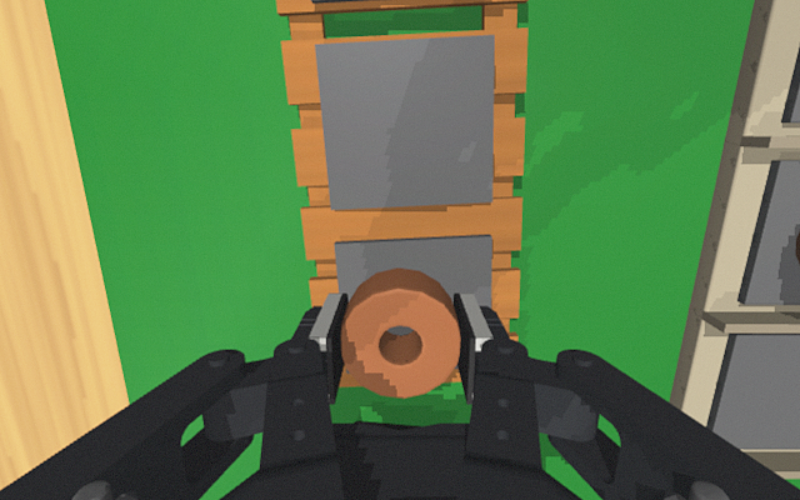

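The whorl is held level between the pads (centre about (401,343)). On to bay 4.

Request:
{"api": "carry_out", "payload": {"deltas": [0, 0, 0, 0, 0, -0.02, 1, 0, 0, 0, 0, 0, -0.015, 1, 0, 0, 0, -0.0066, 0.0253, 0, 1, 0, 0, 0, -0.0066, 0.0253, 0, 1, 0, 0, 0, -0.0066, 0.0253, 0, 1, 0, 0, 0, -0.0066, 0.0253, 0, 1, 0, 0, 0, -0.0066, 0.0253, 0, 1, 0, 0, 0, -0.0066, 0.0253, 0, 1, 0, 0, 0, -0.0066, 0.0253, 0, 1, 0, 0, 0, 0, 0, 0, 1, 0, 0, 0, 0, 0, 0, 1]}}

```text
clock: 23.42
eef_pos: [629.0, -129.6, 62.4]
tool_rot: [-3.139, -0.0, 1.571]
force: [-0.4, 0.1, -0.4]
width: 39.8
gripper_force: 60.6
```

Request:
{"api": "carry_out", "payload": {"deltas": [0, 0, 0, 0, 0, 0.015, 1, 0, 0, 0, 0, 0, 0.015, 1, 0, 0, 0, 0, 0, 0.01, 1, 0, 0, 0, 0, 0, 0.005, 1, 0, 0, 0, 0, 0, 0.002, 1, 0, 0, 0, 0, 0, 0, 1]}}

```text
clock: 24.18
eef_pos: [630.7, -129.9, 16.2]
tool_rot: [3.141, -0.0, 1.57]
force: [-0.5, 0.4, 0.3]
width: 39.3
gripper_force: 60.6
```

```bash
python3 - <<'E'
from h import *
import cv2
im=cv2.resize(ctrl.get_image("wrist")[:,:,::-1],None,fx=1.25,fy=1.25)
cv2.imwrite("pics/p7.png",im)
E
```

```text
(no output)
```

View pics/p7.png

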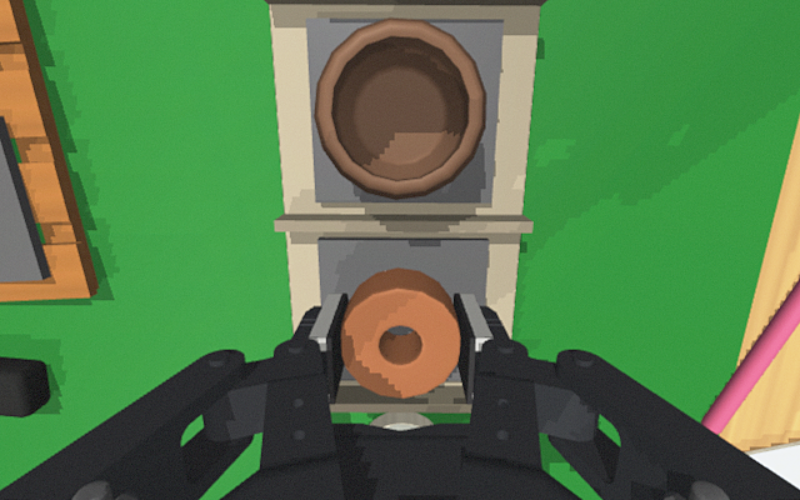

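The pot stands centred on its foam, and the whorl is centred over bay 4. Now lower and let go.

Request:
{"api": "carry_out", "payload": {"deltas": [0, 0, 0, 0, 0, 0.002, 1, 0, 0, 0, 0, 0, 0, 1, 0, 0, 0, 0, 0, 0, -1, 0, 0, 0, 0, 0, 0, -1, 0, 0, 0, 0, 0, 0, -1, 0, 0, 0, 0, 0, 0, -1, 0, 0, 0, 0, 0, -0.02, -1, 0, 0, 0, 0, 0, -0.03, -1, 0, 0, 0, 0, 0, -0.05, -1, 0, 0, 0, 0, 0, -0.05, -1, 0, 0, 0, -0.06, -0.03, 0, -1, 0, 0, 0, -0.06, -0.03, 0, -1]}}

```text
clock: 25.72
eef_pos: [575.0, -242.6, 166.7]
tool_rot: [3.138, 0.002, 1.573]
force: [-0.1, 0.0, 0.0]
width: 85.4
gripper_force: 0.0
```

Request:
{"api": "carry_out", "payload": {"deltas": [0, 0, 0, -0.05, -0.03, 0, -1, 0, 0, 0, -0.05, -0.03, 0, -1, 0, 0, 0, -0.05, -0.03, 0, -1, 0, 0, 0, -0.05, -0.03, 0, -1, 0, 0, 0, 0, 0, 0, -1, 0, 0, 0, 0, 0, 0, -1]}}

```text
clock: 26.48
eef_pos: [454.9, -441.3, 165.2]
tool_rot: [3.14, 0.0, 1.57]
force: [-0.6, 1.0, -0.3]
width: 85.5
gripper_force: 0.0
```

```bash
python3 - <<'E'
from h import *
import cv2
im=cv2.resize(ctrl.get_image("top")[110:180,250:460,::-1],None,fx=3.8,fy=3.8,interpolation=cv2.INTER_CUBIC)
cv2.imwrite("pics/end.png",im)
E
```

```text
(no output)
```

View pics/end.png

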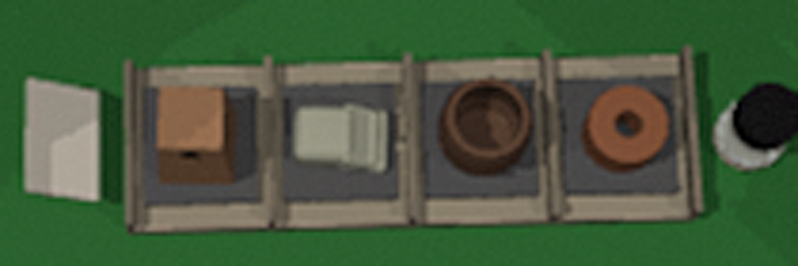

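From the card end, the bays now hold loomweight, axe, pot and whorl, each standing or lying properly on its foam. I'm handing in.

```bash
python3 -c "
from cell import ctrl
print(ctrl.finish_job())"
```

```text
the job is handed in; nothing more can be done
None
```

All four finds are in the storage rack in their drying-row order from the white card (loomweight, axe, pot, whorl), each let go on its foam square, and the job is handed in; the verdict was not shown.

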